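# Open the winder's chuck and hold it

## Robot

A 6-joint arm with a two-finger parallel gripper is mounted at the origin on the work surface. World frame = base frame: x ahead of the robot, y to its left, z up, the work surface at z = 0. Lengths are in m, angles in rad, forces in N, time in s.
With the tool pointing down it reaches from about 0.3 to 0.875 m from the base axis. Payload 6.4 kg.
Tool frame: the origin (TCP) lies at the very end of the fingers, on their centre line; the grasp point (between the pads) lies 19 mm behind it; z points along the fingers, y is the line along which they close (so a half turn about z gives the same grasp; the last joint's range is limited). The gripper opens to 85 mm and grips with 20 to 120 N. Pads are 22 mm wide; open, the fingers measure 114 mm over their backs; the gripper's body (76 mm by 85 mm) begins 54 mm behind the grasp point. The pads swing forward as they close: fully open they stand 13 mm farther back than shut.
Start: joints at [1.084, 0.181, 1.607, -0, 1.354, -0.206], TCP at [0.159, 0.552, 0.231] pointing down, gripper open.
Joint ranges: [-2.99, 2.99], [-0.89, 2.07], [0.3, 2.58], [-1.14, 4.28], [0, 2.63], [-3.12, 3.12]. Speed limits (rad/s): [2.57, 2.57, 3.01, 3.14, 3.14, 3.14].

## Interface

Orientations are given as a unit quaternion [w, x, y, z].
In Python, from bench import ctrl gives the robot as it stands.
- The arm moves only by the tool jog_arm, never from a script. Its argument "series" is a list that holds one entry, the list of rows, each a list of 7 numbers: the shift along the tool's x, y, z in mm, then the turn, a rotation vector about the tool's x, y, z in rad, then the finger opening in mm, from 0 to 85.4. In form: [[[tx, ty, tz, rx, ry, rz, gripper], ...]]. A call has exactly 10 rows; each row shifts and turns the commanded pose from where the row before left it, along the tool's axes as they then stand; what a row does not reach is not made up. A row lasts 1/10 s, in which the tool goes at most 50 mm and 8.59 degrees, less where a joint would pass 70% of its speed; a pose out of reach is approached as far as the arm can. A call with a gripper value outside its range is refused whole. The fingers move at their own pace and stop on an object; the grip force is fixed at half the most. Time passes only in rows, so rows that do not move let the fingers close, or fill a call up. It gives the time, the measured TCP pose, the force, the opening and the grip force at its end, in the units of the state.
- ctrl.get_obs(): the state, without advancing time (a new reading comes with each control period).
- ctrl.camera(name): name is "side" or "top" or "wrist"; returns a dict with "frame" (420x560x3 uint8, blue, green, red), "z_map" (420x560 float32, m along the optical axis (not along the pixel's ray), 0 where there is no reading), "fx", "fy", "cx", "cy" (pixels), "xyz" and "rotation" of the camera in the world. Camera axes: x right, y down, z forward; pixel columns grow to the right and rows downward; lengths in m; the calibration is good to about 2 mm. A picture is of the moment at which its call begins.
- ctrl.hand_in(): hands the job in; it is judged then, once.
The state is a dict: "time_s": time; "q": joint angles; "dq": joint speeds; "joint_efforts": joint torques, N m; "eef_pos": TCP position; "eef_rot": TCP orientation; "wrist_force": force on the tool from outside, world axes, zero at the start; "torque": the same for the moment, N m; "opening": opening from 0.0 (shut) to 1.0 (fully open); "grasp_force": force on a finger pad.
Only numpy, scipy, OpenCV 4.12 (cv2) and the standard library are available. Lean on these libraries where they do the work, as an engineer would, in place of code of your own. Each camera call takes 0.05 s, during which the arm holds its last target. There are 200 camera calls.

## Task

Get the coil winder's chuck open for a colleague to fit a bobbin: lift the dust cap off the spindle and stand it, open side down, on the flat rubber mat without dropping it. Then flip the safety catch right over towards the front of the machine, clear of the lever, and only then pull the lever with the barrel grip that it blocked all the way to its front stop, and finish while still gripping and holding the lever there. Leave the small bobbin on the deck, the wire spool and the oil bottle where they are.

Things in the scene. Friction and masses are not known exactly. Their poses are not given: they have to be found in the camera images.
- winder: Bench coil winder, fixed: cream and aluminium base 260 (x) x 270 (y) mm, deck top at z 50 mm. Origin under the base's centre; front = -x, facing the robot, turned up to 0.25 rad either way; y left, z up. Right of the deck (x 20, y -75 mm): the capped spindle. Left (y +55 mm): the catch and, behind it, the lever. Back right: a black block 50 mm high on the deck, front face at x 103 mm.
- cap: Loose grey dust cap, about 60 g, open below, on the deck over the upright spindle (19 mm radius, then 16 mm; 36 mm tall; 6 mm play): 56 mm diameter, 50 mm high, flat top with a round knob 20 mm diameter, 30 mm tall (50 to 80 mm above the rim). Origin: centre of the open rim (underside), z up. Rises 40 mm to clear the spindle.
- mat_top (a point): Centre of the top face of the flat black rubber mat, 120 x 120 x 5 mm, fixed on the bench to the left or right of the winder (a shallow grey tray with bobbins in it is on the other side). x, y along its edges, z up.
- catch (a joint): Angle of the safety catch (rad): 0 = lying level, blocking the lever; grows as it is flipped up and over towards the front (-x of the winder) to its stop at 2.9. Light and unsprung: it falls back below about 1.57 and falls over by itself to the front past it. Clear of the lever from about 1 rad on; counts as flipped over beyond 2.0.
- catch_pivot (a point): Hinge point of the catch between two bracket cheeks, 110 mm above the bench. The hinge axis is the winder's y. The cheeks are 26 mm wide over all along y, reach to 118 mm above the bench.
- catch_disc (a point): Centre of the catch's thumb disc: dark steel, 20 mm diameter, 18 mm wide along the winder's y, 85 mm from catch_pivot. The catch is a steel bar 10 mm wide (y), 12 mm thick, running 118 mm from pivot to lever stem, 33 mm of it beyond the disc. At 0 the disc is 60 mm above the deck. It can be pinched across its width from above and carried round the hinge.
- lever (a joint): Angle of the lever (rad): 0 = at rest, leaning 0.45 rad to the back; grows as its grip is pulled to the front; front stop at 0.9. Sprung: about 2 N at the grip to start and 6.5 N at the front stop, returns by itself when let go. The catch blocks it after about 0.1.
- lever_pivot (a point): Hinge point of the lever, 70 mm above the bench; the axis is the winder's y.
- lever_arm: The lever: steel stem 11 mm diameter with a black barrel grip on its end, a cylinder 30 mm diameter, 28 mm long, axis along the winder's y. Origin at the grip's centre, 130 mm from lever_pivot; at rest 187 mm above the bench.
- bobbin: Bystander: small loose copper bobbin, 32 mm diameter, 28 mm high, on the front right of the winder's deck. Origin under its centre.
- wire_spool: Bystander: loose black and copper wire spool, 68 mm diameter, 60 mm high. Origin under its centre.
- oil_bottle: Bystander: loose white bottle, 44 mm diameter, 110 mm high. Origin under its centre.
Things that resemble listed ones, but are neither listed nor needed, are in the scene too. What is shaped like the cap but blue or brown is not meant.

How it is judged:
By the outcome, as a careful person would: the job done as asked, in the order asked, and still so for the second after the job is handed in, while the arm keeps its last pose, push and grip.
It also fails if it takes over 64 s, if anything falls off the work surface, if the arm or the gripper's body presses on something with over 40 N, if the wrist force passes 120 N, or if a joint passes its speed limit or range.

## Working session

There is one attempt and no reset: what is moved stays moved. The work goes in short steps, Python scripts to look and compute and a tool call to move; the robot and the scene stay as the last step left them, time stands still between calls to the robot, and variables do not carry over. Pictures are saved under pics/ and viewed, at most 10 in all, crops included, and the job is handed in when it is done.

Besides the shell and the picture viewer there is one more tool, called after "Call:" as name(argument=value, ...) on one line, values as JSON. jog_arm: Moves the arm, as the interface text tells. Its arguments: {"type":"object","properties":{"series":{"type":"array"}},"required":["series"]}

```bash
mkdir -p pics; ls; python3 - <<'E'
from bench import ctrl
import cv2,numpy as np,pickle
o=ctrl.get_obs();print(o)
ims={}
for n in("top","side"):
    c=ctrl.camera(n);ims[n]=c;cv2.imwrite(f"pics/{n}0.png",c["frame"])
    print(n,c["fx"],c["cx"],c["cy"],c["xyz"],c["rotation"])
pickle.dump(ims,open("c0.pkl","wb"))
E
```

```text
pics
{'time_s': 0.0, 'q': array([ 1.08368687e+00,  1.81523542e-01,  1.60802316e+00,  1.02915008e-06,
        1.35378780e+00, -2.06296140e-01]), 'dq': array([-0.00147775,  0.0011189 , -0.00028985,  0.00155025,  0.00151228,
        0.00059006]), 'joint_efforts': array([ 1.35185375e-03, -4.44859314e+01, -3.51339519e+01, -5.12455699e-05,
        9.43737512e-03,  1.80097720e-05]), 'eef_pos': array([0.15906925, 0.55198201, 0.23038666]), 'eef_rot': array([-2.96411933e-04,  1.39945838e-01,  9.90158777e-01, -8.18933463e-04]), 'wrist_force': array([-0.33877207,  0.39515577, -0.62451018]), 'torque': array([-0.01744825, -0.01098839,  0.00330372]), 'grasp_force': 0.0, 'opening': 1.0000580888817787}
top 434.4279642436535 275.24391444912106 208.39928418122935 [0.53534472 0.00702447 1.0531243 ] [ 0.01691701 -0.70577717  0.70774076 -0.0263708 ]
side 408.9286227619698 291.18447527281876 208.91325525947644 [ 0.16395322 -0.37861375  0.80283578] [-0.30900338  0.85013893 -0.40295952  0.13929943]
```

View pics/top0.png

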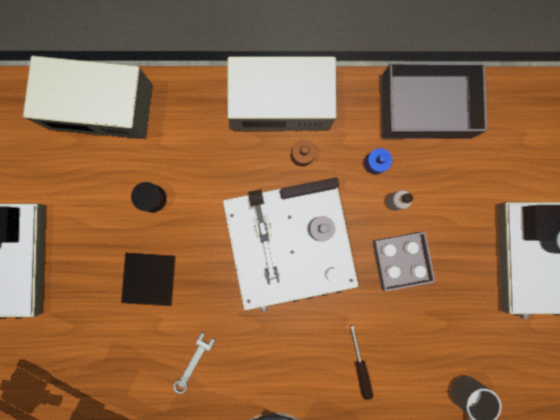

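View pics/side0.png

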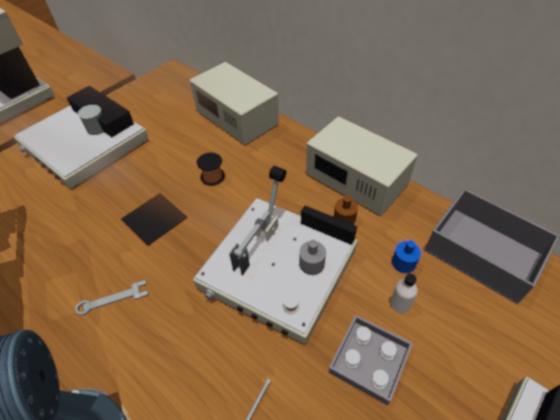

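The top view shows the winder at about (290,247), the grey cap's knob at (323,228), and the catch from the bracket at (270,275) to the disc at (263,228). The lever grip is at (256,198), the mat at (149,279) and the bobbin at (333,273). The spool is at (148,197) and the bottle at (402,200). The side view agrees.

```bash
cat > h.py <<'E'
import numpy as np,cv2
from scipy.spatial.transform import Rotation as R
def rot(q): return R.from_quat(np.roll(q,-1)).as_matrix()
def cloud(c):
    z=c["z_map"];v,u=np.mgrid[:z.shape[0],:z.shape[1]]
    p=np.dstack([(u-c["cx"])/c["fx"]*z,(v-c["cy"])/c["fy"]*z,z])
    p=p@rot(c["rotation"]).T+c["xyz"];p[z==0]=np.nan;return p
def proj(c,P):
    p=(np.asarray(P)-c["xyz"])@rot(c["rotation"]);return p[...,:2]/p[...,2:]*[c["fx"],c["fy"]]+[c["cx"],c["cy"]]
def ray(c,u,v,h):
    d=rot(c["rotation"])@[(u-c["cx"])/c["fx"],(v-c["cy"])/c["fy"],1];return c["xyz"]+d*(h-c["xyz"][2])/d[2]
def w2world(o,yaw,p):
    c,s=np.cos(yaw),np.sin(yaw);return np.array([o[0]+c*p[0]-s*p[1],o[1]+s*p[0]+c*p[1],p[2]])
E
python3 - <<'E'
import pickle;from h import *
ims=pickle.load(open("c0.pkl","rb"))
np.set_printoptions(precision=4,suppress=True)
for n in ims:
    c=ims[n];p=cloud(c);x,y,z=p[...,0],p[...,1],p[...,2];g=c["frame"].astype(int).mean(2)
    roi=(x>.35)&(x<.75)&(y>-.17)&(y<.2)
    print(n,"bench z",np.nanmedian(z[(x<.45)&(x>.35)&(y<.2)&(y>-.1)]))
    m=(roi&(z>.04)&(z<.058)&(g>130)).astype(np.uint8)
    k,l,s,_=cv2.connectedComponentsWithStats(m);i=1+s[1:,4].argmax()
    (a,b),sz,ang=cv2.minAreaRect((p[l==i][:,:2]*1000).astype(np.float32));print("deck",a,b,sz,ang,np.median(z[l==i]))
    def st(name,m):
        q=p[m];print(name,len(q),np.median(q,0) if len(q) else"",(q[:,:2].min(0)+q[:,:2].max(0))/2 if len(q) else "",np.ptp(q,axis=0) if len(q) else"", q[:,2].max() if len(q) else "")
    st("knob",roi&(y<0)&(z>.122)&(z<.14))
    st("captop",roi&(y<0)&(x<.62)&(z>.09)&(z<.14))
    st("grip",roi&(z>.165)&(z<.22))
    st("catchlevel",roi&(y>0)&(z>.105)&(z<.125))
    st("disc",roi&(y>0)&(z>.1165)&(z<.13))
    st("bobbin",roi&(y<0)&(x<.55)&(z>.07)&(z<.085))
    mm=((x>.35)&(x<.6)&(y>.22)&(y<.45)&(g<35)&(z<.02)).astype(np.uint8)
    k,l,s,_=cv2.connectedComponentsWithStats(mm);i=1+s[1:,4].argmax()
    print("mat",cv2.minAreaRect((p[l==i][:,:2]*1000).astype(np.float32)),np.median(z[l==i]))
c=ims["top"];f=cv2.resize(c["frame"][170:320,210:370],None,fx=5,fy=4,interpolation=cv2.INTER_CUBIC);f=cv2.resize(c["frame"][175:315,210:370],(686,600),interpolation=cv2.INTER_CUBIC);cv2.imwrite("pics/crop.png",f)
E
```

```text
top bench z 0.00189828482894272
deck 516.306640625 -40.80986022949219 (259.7543029785156, 269.7516784667969) 11.13399887084961 0.04914554721368147
knob 67 [ 0.5499 -0.1091  0.1291] [ 0.55   -0.1092] [0.0171 0.0178 0.0066] 0.13209201015263883
captop 573 [ 0.5478 -0.1046  0.1   ] [ 0.5273 -0.0688] [0.1846 0.1369 0.0415] 0.13209201015263883
grip 215 [0.6082 0.0334 0.1987] [0.6103 0.0338] [0.034  0.0319 0.0394] 0.20443635346550415
catchlevel 360 [0.5096 0.0145 0.1156] [0.5057 0.0177] [0.1496 0.0319 0.0197] 0.12472174346994847
disc 123 [0.5269 0.0146 0.118 ] [0.5067 0.0188] [0.1514 0.0297 0.0126] 0.1291525186168445
bobbin 174 [ 0.446  -0.1365  0.0773] [ 0.4894 -0.08  ] [0.1183 0.1452 0.0125] 0.08434922097632391
mat ((432.3536682128906, 298.22076416015625), (115.6876449584961, 114.99501037597656), 86.12574005126953) 0.004025066391880383
side bench z 0.031963974929870353
deck 515.455078125 -38.599151611328125 (261.66314697265625, 270.0159606933594) 11.22239875793457 0.05021172842747601
knob 77 [ 0.5461 -0.108   0.1298] [ 0.5477 -0.1077] [0.0191 0.0189 0.0097] 0.13185722125048704
captop 691 [ 0.5398 -0.1072  0.1006] [ 0.5263 -0.0676] [0.1871 0.1351 0.0417] 0.13185722125048704
grip 255 [0.6012 0.0312 0.195 ] [0.6087 0.0347] [0.0327 0.0315 0.0392] 0.20424013663299445
catchlevel 447 [0.5008 0.0129 0.116 ] [0.5053 0.0172] [0.1539 0.0344 0.0199] 0.12497872716845071
disc 196 [0.5187 0.0154 0.1179] [0.5053 0.0174] [0.1539 0.0343 0.0128] 0.1293334711710522
bobbin 334 [ 0.4489 -0.1299  0.078 ] [ 0.4887 -0.0781] [0.1211 0.1441 0.0149] 0.08498851525648798
mat ((394.0096435546875, 298.1321105957031), (53.62656784057617, 111.15755462646484), 2.6536941528320312) 0.005857277598838695
```

View pics/crop.png

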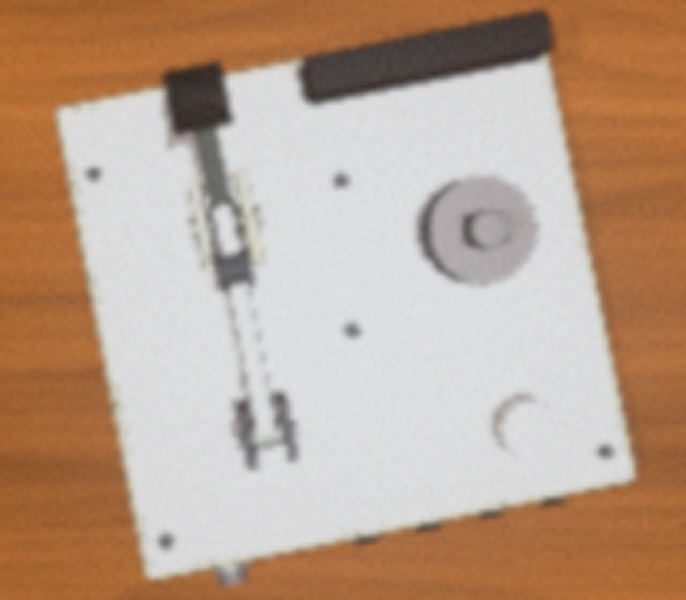

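The crop shows the cap knob at (487,229), the bracket cheeks at (265,430), the dark disc at (232,268) and the grip at (197,98). The winder's yaw is about +0.195 rad. I'll turn the tool to the winder's axes, which makes tool x the winder's front, tool y its left and tool z down, and start the approach.

Call:
jog_arm(series=[[[0, 0, -8, 0, 0, -0.0952, 85], [0, 0, -8, 0, 0, -0.0952, 85], [0, 0, -8, 0, 0, -0.0952, 85], [0, 0, -8, 0, 0, -0.0952, 85], [0, 0, -8, 0, 0, -0.0952, 85], [-15, -44, 0, 0, 0, 0, 85], [-15, -44, 0, 0, 0, 0, 85], [-15, -44, 0, 0, 0, 0, 85], [-15, -44, 0, 0, 0, 0, 85], [-15, -44, 0, 0, 0, 0, 85]]])

```text
time_s: 1.1
eef_pos: [0.2758, 0.3495, 0.2709]
eef_rot: [-0.0, -0.098, 0.995, -0.0]
wrist_force: [0.7, 0.3, 0.8]
opening: 0.994
grasp_force: 0.0
```

```bash
cat >> h.py <<'E'
O=np.array([.5159,-.0397]);YAW=.195
def tow(P):
    d=np.asarray(P)[...,:2]-O;c,s=np.cos(YAW),np.sin(YAW);return np.stack([c*d[...,0]+s*d[...,1],-s*d[...,0]+c*d[...,1],np.asarray(P)[...,2]],-1)
def state():
    from bench import ctrl
    np.set_printoptions(precision=4,suppress=True)
    o=ctrl.get_obs();M=rot(o["eef_rot"]);W=M.copy();c,s=np.cos(YAW),np.sin(YAW);Rw=np.array([[c,s,0],[-s,c,0],[0,0,1]])
    print("t",o["time_s"],"tcp",o["eef_pos"],"winder",tow(o["eef_pos"]),"F",o["wrist_force"],"open",o["opening"],"grip",o["grasp_force"])
    print("tool axes in winder (cols)\n",Rw@M,"q",o["q"]);return o,M
def delta(P): # tool-axis shift in mm to world point
    o,M=state();print("delta mm",M.T@(np.asarray(P)-o["eef_pos"])*1000)
E
python3 - <<'E'
from h import *;import pickle
delta([.549,-.1085,.16])
ims=pickle.load(open("c0.pkl","rb"))
for n in ims:
    c=ims[n];p=tow(cloud(c));x,y,z=p[...,0],p[...,1],p[...,2]
    b=(abs(y-.055)<.035)
    for nm,m in (("cheek",b&(x<-.03)&(x>-.09)&(z>.10)),("discarea",b&(x>0)&(x<.055)&(z>.111)&(z<.125)),("top",b&(x>0)&(x<.06)&(z>.117)&(z<.125)),("bar",b&(x>-.03)&(x<.01)&(z>.105)),("grip",b&(x>.08)&(z>.17)),("knob",(abs(x-.02)<.03)&(abs(y+.075)<.03)&(z>.12))):
        q=p[m];print(n,nm,len(q),np.percentile(q,[2,50,98],axis=0).ravel())
E
```

```text
t 1.1 tcp [0.2758 0.3495 0.2709] winder [-0.1601  0.4284  0.2709] F [0.6525 0.2736 0.7546] open 0.9944992270799222 grip 0.0
tool axes in winder (cols)
 [[-1.     -0.0009 -0.0003]
 [-0.0009  1.     -0.0003]
 [ 0.0003 -0.0003 -1.    ]] q [ 0.635  -0.1559  1.8667 -0.0001  1.4312 -1.1316]
delta mm [-178.8644 -502.4013  111.0146]
top cheek 173 [-0.0728  0.0398  0.1043 -0.0559  0.054   0.1155 -0.0322  0.0677  0.1201]
top discarea 152 [0.0019 0.046  0.1125 0.027  0.054  0.116  0.0533 0.062  0.1207]
top top 49 [0.01   0.0455 0.117  0.0268 0.0544 0.1181 0.0542 0.0624 0.1211]
top bar 88 [-0.0287  0.0489  0.1117 -0.0104  0.054   0.115   0.0091  0.0586  0.1187]
top grip 210 [0.0925 0.0407 0.1878 0.1056 0.054  0.1987 0.1208 0.0673 0.2033]
top knob 68 [ 0.0113 -0.0831  0.1256  0.0198 -0.0745  0.1291  0.0286 -0.0661  0.1317]
side cheek 263 [-0.0753  0.0409  0.1011 -0.0593  0.0539  0.1157 -0.0318  0.0686  0.1192]
side discarea 145 [0.0014 0.0469 0.112  0.0231 0.0542 0.1167 0.0533 0.0635 0.1221]
side top 62 [0.0025 0.0468 0.117  0.0228 0.0552 0.1188 0.0488 0.0643 0.1225]
side bar 107 [-0.0286  0.0506  0.1066 -0.0104  0.0535  0.1154  0.0088  0.061   0.1185]
side grip 1039 [0.0921 0.0214 0.1725 0.7931 0.0528 0.2107 0.8031 0.088  0.2772]
side knob 83 [ 0.0091 -0.0821  0.1207  0.0162 -0.0736  0.1295  0.0271 -0.0649  0.1315]
```

Call:
jog_arm(series=[[[-18, -45, 0, 0, 0, 0, 60], [-18, -45, 0, 0, 0, 0, 60], [-18, -45, 0, 0, 0, 0, 60], [-18, -45, 0, 0, 0, 0, 60], [-18, -45, 0, 0, 0, 0, 60], [-18, -45, 0, 0, 0, 0, 60], [-18, -45, 0, 0, 0, 0, 60], [-18, -45, 0, 0, 0, 0, 60], [-18, -45, 0, 0, 0, 0, 60], [-17, -45, 0, 0, 0, 0, 60]]])

```text
time_s: 2.1
eef_pos: [0.5391, -0.0574, 0.2709]
eef_rot: [-0.0, -0.097, 0.995, 0.0]
wrist_force: [0.1, 0.8, 0.9]
opening: 0.706
grasp_force: 0.0
```

Call:
jog_arm(series=[[[0, -26, 10, 0, 0, 0, 60], [0, -26, 20, 0, 0, 0, 60], [0, 0, 20, 0, 0, 0, 60], [0, 0, 20, 0, 0, 0, 60], [0, 0, 20, 0, 0, 0, 60], [0, 0, 10, 0, 0, 0, 60], [0, 0, 0, 0, 0, 0, 60], [0, 0, 0, 0, 0, 0, 60], [0, 0, 0, 0, 0, 0, 60], [0, 0, 0, 0, 0, 0, 60]]])

```text
time_s: 3.1
eef_pos: [0.5492, -0.1067, 0.1725]
eef_rot: [0.001, -0.097, 0.995, -0.0]
wrist_force: [0.7, -0.4, 0.8]
opening: 0.7
grasp_force: 0.0
```

```bash
python3 - <<'E'
from h import *;from bench import ctrl
delta([.549,-.1085,.103])
c=ctrl.camera("wrist");cv2.imwrite("pics/w1.png",c["frame"])
p=tow(cloud(c));x,y,z=p[...,0],p[...,1],p[...,2];print(tow(c["xyz"]),c["rotation"])
for a,b in((.085,.11),(.12,.14)):
    q=p[(abs(x-.02)<.035)&(abs(y+.075)<.035)&(z>a)&(z<b)]
    print(len(q),np.percentile(q,[1,50,99],axis=0).ravel() if len(q) else"")
E
```

```text
t 3.1 tcp [ 0.5492 -0.1067  0.1725] winder [ 0.0197 -0.0722  0.1725] F [ 0.7362 -0.3894  0.8462] open 0.7003842190398012 grip 0.0
tool axes in winder (cols)
 [[-1.     -0.0003  0.0017]
 [-0.0003  1.     -0.0012]
 [-0.0017 -0.0012 -1.    ]] q [-0.4041  0.2049  1.7035 -0.      1.2312 -2.1702]
delta mm [ 0.6782 -1.6088 69.473 ]
[-0.0539 -0.0719  0.316 ] [0.0934 0.6281 0.7642 0.1132]
4559 [-0.0086 -0.099   0.0876  0.0115 -0.0727  0.101   0.0446 -0.0469  0.1064]
1015 [ 0.0091 -0.0822  0.1211  0.0167 -0.0732  0.1307  0.0274 -0.0636  0.1323]
```

View pics/w1.png

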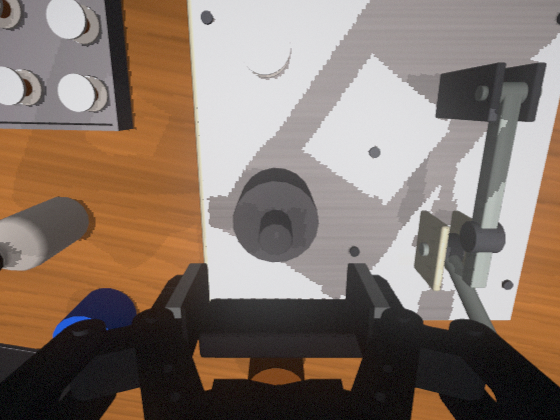

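The wrist view shows the cap knob at (276,235), centred between the fingers at columns 205 and 350. The catch bracket is at (490,95) and the disc at (483,238). There are cream lever cheeks near (435,250). I'll descend and grip.

Call:
jog_arm(series=[[[1, -1, 20, 0, 0, 0, 60], [0, 0, 20, 0, 0, 0, 60], [0, 0, 15, 0, 0, 0, 60], [0, 0, 10, 0, 0, 0, 60], [0, 0, 4, 0, 0, 0, 60], [0, 0, 0, 0, 0, 0, 10], [0, 0, 0, 0, 0, 0, 10], [0, 0, 0, 0, 0, 0, 10], [0, 0, 0, 0, 0, 0, 10], [0, 0, 0, 0, 0, 0, 10]]])

```text
time_s: 4.15
eef_pos: [0.5485, -0.1081, 0.1033]
eef_rot: [0.001, -0.097, 0.995, -0.001]
wrist_force: [0.1, 0.4, 4.5]
opening: 0.214
grasp_force: 58.6
```

Call:
jog_arm(series=[[[0, 0, 0, 0, 0, 0, 10], [0, 0, 0, 0, 0, 0, 10], [0, 0, -5, 0, 0, 0, 10], [0, 0, -10, 0, 0, 0, 10], [0, 0, -10, 0, 0, 0, 10], [0, 0, -10, 0, 0, 0, 10], [0, 0, -10, 0, 0, 0, 10], [0, 0, -10, 0, 0, 0, 10], [0, 0, 0, 0, 0, 0, 10], [0, 0, 0, 0, 0, 0, 10]]])

```text
time_s: 5.15
eef_pos: [0.5479, -0.1077, 0.1576]
eef_rot: [0.0, -0.097, 0.995, -0.0]
wrist_force: [-0.4, 0.1, -1.8]
opening: 0.218
grasp_force: 58.6
```

```bash
python3 - <<'E'
from h import *;from bench import ctrl
delta([.432,.298,.28])
c=ctrl.camera("side");cv2.imwrite("pics/s1.png",cv2.resize(c["frame"][100:350,150:450],(720,600)))
c=ctrl.camera("wrist");np.save("w2.npy",c["frame"]);p=tow(cloud(c));x,y,z=p[...,0],p[...,1],p[...,2]
q=p[(abs(x-.02)<.06)&(abs(y+.075)<.06)&(z>.12)&(z<.23)];print(np.percentile(q,[1,50,99],axis=0))
q=p[(x>.01)&(x<.075)&(abs(y-.054)<.04)&(z>.06)&(abs(y-.054)>.0105)];print("levercheek",np.percentile(q,[2,50,98],axis=0))
q=p[(x>-.0)&(x<.06)&(abs(y-.054)<.012)&(z>.105)&(z<.13)];print("disc",np.percentile(q,[2,50,98],axis=0))
E
```

```text
t 5.15 tcp [ 0.5479 -0.1077  0.1576] winder [ 0.0182 -0.0729  0.1576] F [-0.4441  0.0552 -1.7633] open 0.21846736894450502 grip 58.598270416259766
tool axes in winder (cols)
 [[-1.     -0.0002  0.0004]
 [-0.0002  1.     -0.0003]
 [-0.0004 -0.0003 -1.    ]] q [-0.4067  0.2211  1.7169  0.      1.2031 -2.1727]
delta mm [  34.8958  420.4408 -122.5821]
[[-0.0092 -0.1205  0.1283]
 [ 0.0072 -0.0725  0.2107]
 [ 0.0284 -0.0244  0.2297]]
levercheek [[0.0245 0.0368 0.0608]
 [0.0441 0.0404 0.0783]
 [0.0719 0.0665 0.0918]]
disc [[0.0012 0.0462 0.1063]
 [0.0238 0.0516 0.1169]
 [0.0549 0.063  0.1212]]
```

View pics/s1.png

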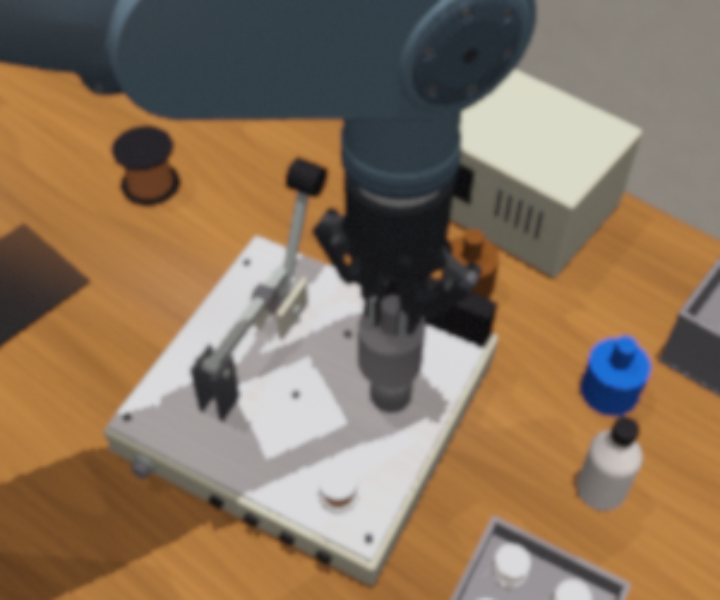

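The cap is gripped and clear of the spindle, seen in the crop at (390,350). The bobbin and bystanders are undisturbed. Next I carry the cap to the mat.

Call:
jog_arm(series=[[[0, 0, -30, 0, 0, 0, 10], [0, 0, -35, 0, 0, 0, 10], [0, 0, -35, 0, 0, 0, 10], [5, 30, -20, 0, 0, 0, 10], [5, 42, 0, 0, 0, 0, 10], [5, 45, 0, 0, 0, 0, 10], [5, 45, 0, 0, 0, 0, 10], [5, 45, 0, 0, 0, 0, 10], [5, 45, 0, 0, 0, 0, 10], [5, 45, 0, 0, 0, 0, 10]]])

```text
time_s: 6.25
eef_pos: [0.4547, 0.1784, 0.2768]
eef_rot: [-0.0, -0.097, 0.995, 0.0]
wrist_force: [-0.1, 0.1, -0.5]
opening: 0.213
grasp_force: 58.8
```

Call:
jog_arm(series=[[[0, 45, 0, 0, 0, 0, 10], [0, 45, 0, 0, 0, 0, 10], [0, 20, 0, 0, 0, 0, 10], [0, 8, 15, 0, 0, 0, 10], [0, 0, 35, 0, 0, 0, 10], [0, 0, 40, 0, 0, 0, 10], [0, 0, 40, 0, 0, 0, 10], [0, 0, 30, 0, 0, 0, 10], [0, 0, 20, 0, 0, 0, 10], [0, 0, 0, 0, 0, 0, 10]]])

```text
time_s: 7.25
eef_pos: [0.4298, 0.2903, 0.0927]
eef_rot: [-0.004, -0.097, 0.995, -0.001]
wrist_force: [-0.2, -0.0, -0.8]
opening: 0.212
grasp_force: 58.8
```

```bash
python3 - <<'E'
from h import *;from bench import ctrl
delta([.432,.298,.06])
c=ctrl.camera("top");cv2.imwrite("pics/t2.png",c["frame"]);p=cloud(c);x,y,z=p[...,0],p[...,1],p[...,2]
c=ctrl.camera("wrist");cv2.imwrite("pics/w3.png",c["frame"]);p=cloud(c);x,y,z=p[...,0],p[...,1],p[...,2]
g=c["frame"].max(2);m=(z<.015)&(g<60)&(abs(x-.43)<.1)&(abs(y-.3)<.1);q=p[m];print(len(q),np.percentile(q,[1,50,99],axis=0))
E
```

```text
t 7.25 tcp [0.4298 0.2903 0.0927] winder [-0.0205  0.3404  0.0927] F [-0.2366 -0.0147 -0.7555] open 0.21235565626230743 grip 58.84300947189331
tool axes in winder (cols)
 [[-1.      0.001  -0.0086]
 [ 0.001   1.     -0.0018]
 [ 0.0086 -0.0018 -1.    ]] q [ 0.365   0.2357  1.8503 -0.0004  1.0644 -1.3995]
delta mm [-3.8911  7.2389 32.6454]
4653 [[0.3951 0.2563 0.0045]
 [0.4146 0.3261 0.0061]
 [0.4548 0.3512 0.0076]]
```

View pics/w3.png

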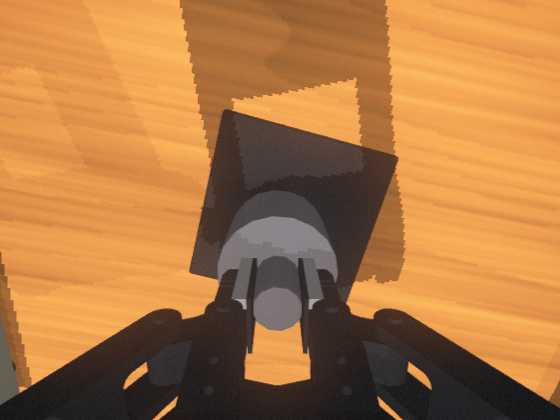

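The wrist view shows the cap level over the mat, whose corners are at (225,110), (397,157) and (190,272). I'll correct a few mm and lower.

Call:
jog_arm(series=[[[-2, 4, 5, 0, 0, 0, 10], [-2, 3, 8, 0, 0, 0, 10], [0, 0, 8, 0, 0, 0, 10], [0, 0, 5, 0, 0, 0, 10], [0, 0, 3, 0, 0, 0, 10], [0, 0, 2, 0, 0, 0, 10], [0, 0, 1, 0, 0, 0, 10], [0, 0, 0, 0, 0, 0, 10], [0, 0, 0, 0, 0, 0, 10], [0, 0, 0, 0, 0, 0, 10]]])

```text
time_s: 8.35
eef_pos: [0.4357, 0.3003, 0.0655]
eef_rot: [0.0, -0.097, 0.995, 0.0]
wrist_force: [-0.3, 0.3, -0.8]
opening: 0.214
grasp_force: 58.8
```

Call:
jog_arm(series=[[[0, 0, 2, 0, 0, 0, 10], [0, 0, 2, 0, 0, 0, 10], [0, 0, 1, 0, 0, 0, 10], [0, 0, 0.5, 0, 0, 0, 10], [0, 0, 0.5, 0, 0, 0, 10], [0, 0, 0.5, 0, 0, 0, 10], [0, 0, 0, 0, 0, 0, 10], [0, 0, 0, 0, 0, 0, 10], [0, 0, 0, 0, 0, 0, 10], [0, 0, 0, 0, 0, 0, 10]]])

```text
time_s: 9.35
eef_pos: [0.4355, 0.3003, 0.0588]
eef_rot: [0.0, -0.097, 0.995, 0.0]
wrist_force: [-0.3, -0.0, -1.0]
opening: 0.214
grasp_force: 58.8
```

Call:
jog_arm(series=[[[0, 0, 0.5, 0, 0, 0, 10], [0, 0, 0.5, 0, 0, 0, 10], [0, 0, 0, 0, 0, 0, 10], [0, 0, 0, 0, 0, 0, 10], [0, 0, 0, 0, 0, 0, 10], [0, 0, 0, 0, 0, 0, 10], [0, 0, 0, 0, 0, 0, 10], [0, 0, 0, 0, 0, 0, 10], [0, 0, 0, 0, 0, 0, 10], [0, 0, 0, 0, 0, 0, 10]]])

```text
time_s: 10.35
eef_pos: [0.4357, 0.3004, 0.0583]
eef_rot: [0.0, -0.098, 0.995, 0.0]
wrist_force: [-1.8, -1.6, 6.0]
opening: 0.215
grasp_force: 59.4
```

Contact is made at +6 N, so I'll release and rise.

Call:
jog_arm(series=[[[0, 0, 0, 0, 0, 0, 35], [0, 0, 0, 0, 0, 0, 45], [0, 0, 0, 0, 0, 0, 45], [0, 0, 0, 0, 0, 0, 45], [0, 0, -5, 0, 0, 0, 45], [0, 0, -20, 0, 0, 0, 45], [0, 0, -40, 0, 0, 0, 45], [0, 0, -45, 0, 0, 0, 45], [0, 0, -45, 0, 0, 0, 45], [0, 0, 0, 0, 0, 0, 45]]])

```text
time_s: 11.35
eef_pos: [0.4394, 0.302, 0.2206]
eef_rot: [0.006, -0.098, 0.995, 0.002]
wrist_force: [1.5, 0.2, -0.0]
opening: 0.525
grasp_force: 0.0
```

```bash
python3 - <<'E'
from h import *;from bench import ctrl
P=w2world(O,YAW,[.028,.054,.18]);delta(P)
c=ctrl.camera("wrist");p=cloud(c);x,y,z=p[...,0],p[...,1],p[...,2]
for a,b in ((.045,.065),(.075,.095)):
    q=p[(abs(x-.43)<.08)&(abs(y-.3)<.08)&(z>a)&(z<b)];print(len(q),np.percentile(q,[1,50,99],axis=0))
E
```

```text
t 11.35 tcp [0.4394 0.302  0.2206] winder [-0.0088  0.35    0.2206] F [ 1.4677  0.1639 -0.0191] open 0.5252064034316203 grip 0.0
tool axes in winder (cols)
 [[-0.9999 -0.0005  0.013 ]
 [-0.0004  1.      0.0025]
 [-0.013   0.0025 -0.9999]] q [ 0.3793  0.0881  1.7334  0.0001  1.3069 -1.387 ]
delta mm [ -36.1858 -296.1539   40.3208]
2443 [[0.4087 0.2748 0.0484]
 [0.431  0.2997 0.0559]
 [0.4615 0.3267 0.0598]]
480 [[0.4261 0.2916 0.076 ]
 [0.4344 0.3007 0.0857]
 [0.4444 0.3096 0.0874]]
```

The cap stands upright on the mat, with its top at z 0.055 and knob at 0.086. Next I hover over the catch disc.

Call:
jog_arm(series=[[[-4, -35, -3, 0, 0, 0, 45], [-4, -42, 0, 0, 0, 0, 45], [-4, -42, 0, 0, 0, 0, 45], [-4, -42, 0, 0, 0, 0, 45], [-4, -42, 0, 0, 0, 0, 45], [-4, -42, 0, 0, 0, 0, 45], [-6, -35, 0, 0, 0, 0, 45], [-5, -16, 20, 0, 0, 0, 45], [0, 0, 20, 0, 0, 0, 45], [0, 0, 0, 0, 0, 0, 45]]])

```text
time_s: 12.4
eef_pos: [0.5243, 0.0165, 0.1715]
eef_rot: [-0.004, -0.097, 0.995, 0.001]
wrist_force: [-0.3, 0.3, -1.0]
opening: 0.531
grasp_force: 0.0
```

Call:
jog_arm(series=[[[0, 0, 0, 0, 0, 0, 45], [0, 0, 0, 0, 0, 0, 45], [0, 0, 0, 0, 0, 0, 45], [0, 0, 0, 0, 0, 0, 45], [0, 0, 0, 0, 0, 0, 45], [0, 0, 0, 0, 0, 0, 45], [0, 0, 0, 0, 0, 0, 45], [0, 0, 0, 0, 0, 0, 45], [0, 0, 0, 0, 0, 0, 45], [0, 0, 0, 0, 0, 0, 45]]])

```text
time_s: 13.4
eef_pos: [0.5272, 0.0167, 0.1758]
eef_rot: [-0.0, -0.097, 0.995, 0.0]
wrist_force: [0.5, -0.1, 0.3]
opening: 0.527
grasp_force: 0.0
```

```bash
python3 - <<'E'
from h import *;from bench import ctrl
P=w2world(O,YAW,[.028,.054,.099]);delta(P)
c=ctrl.camera("wrist");cv2.imwrite("pics/w4.png",c["frame"]);p=tow(cloud(c));x,y,z=p[...,0],p[...,1],p[...,2]
b=(abs(y-.054)<.03)
hit=b&(z>.1)&(z<.125)&(x>-.09)&(x<.07)
for x0 in np.arange(-.09,.07,.008):
    q=p[hit&(x>=x0)&(x<x0+.008)]
    if len(q): print("%.3f"%x0,len(q),np.percentile(q[:,1],[2,98]),np.percentile(q[:,2],[50,97]))
q=p[b&(x>.02)&(x<.08)&(z<.1)&(z>.06)];print("levercheek",np.percentile(q,[1,50,99],axis=0))
E
```

```text
t 13.4 tcp [0.5272 0.0167 0.1758] winder [0.022  0.0531 0.1758] F [ 0.4505 -0.1118  0.3446] open 0.527079005553969 grip 0.0
tool axes in winder (cols)
 [[-1.     -0.0002 -0.0001]
 [-0.0002  1.      0.    ]
 [ 0.0001  0.     -1.    ]] q [-0.1936  0.1331  1.7796 -0.      1.2289 -1.9596]
delta mm [-5.971   0.894  76.7513]
-0.082 49 [0.0428 0.0681] [0.1188 0.12  ]
-0.074 363 [0.0427 0.0682] [0.1188 0.12  ]
-0.066 849 [0.0407 0.071 ] [0.1169 0.1199]
-0.058 654 [0.0422 0.0686] [0.1176 0.1199]
-0.050 419 [0.0434 0.0677] [0.1173 0.1197]
-0.042 239 [0.0511 0.0601] [0.117  0.1183]
-0.034 245 [0.0511 0.0602] [0.1171 0.1184]
-0.026 229 [0.051  0.0603] [0.117  0.1182]
-0.018 232 [0.051  0.0604] [0.117  0.1182]
-0.010 222 [0.051  0.0604] [0.117  0.1182]
-0.002 223 [0.0509 0.0605] [0.1171 0.1183]
0.006 219 [0.0509 0.0606] [0.117  0.1183]
0.014 450 [0.0472 0.0642] [0.1182 0.121 ]
0.022 342 [0.0472 0.0642] [0.1204 0.1217]
0.030 203 [0.0478 0.0632] [0.1171 0.119 ]
0.038 187 [0.0508 0.0602] [0.117  0.1181]
0.046 177 [0.0507 0.0603] [0.117  0.1181]
0.054 75 [0.0507 0.06  ] [0.1166 0.118 ]
0.062 363 [0.0506 0.0607] [0.1157 0.1242]
levercheek [[0.0243 0.0375 0.0622]
 [0.0479 0.0489 0.0903]
 [0.0729 0.0737 0.0923]]
```

View pics/w4.png

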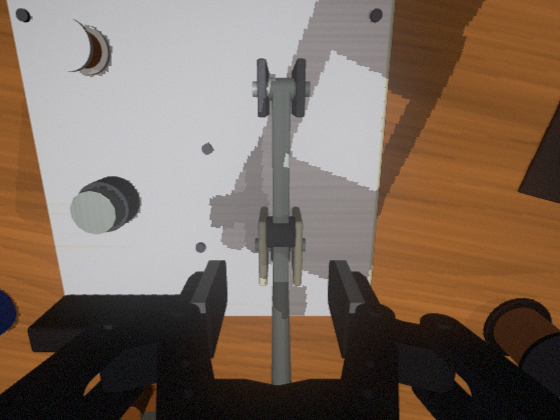

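The wrist view shows the disc at (281,232), the catch bracket at (282,88) and the lever stem running down column 281, with the disc centred between the fingers (227–329). The cloud puts the disc at winder x≈0.024, y≈0.0555. I'll keep the fingertips above the lever cheeks (z 0.092).

Call:
jog_arm(series=[[[-2, 2, 15, 0, 0, 0, 45], [0, 0, 20, 0, 0, 0, 45], [0, 0, 18, 0, 0, 0, 45], [0, 0, 12, 0, 0, 0, 45], [0, 0, 7, 0, 0, 0, 45], [0, 0, 3, 0, 0, 0, 45], [0, 0, 0, 0, 0, 0, 45], [0, 0, 0, 0, 0, 0, 45], [0, 0, 0, 0, 0, 0, 45], [0, 0, 0, 0, 0, 0, 45]]])

```text
time_s: 14.45
eef_pos: [0.5292, 0.019, 0.1014]
eef_rot: [0.001, -0.097, 0.995, -0.0]
wrist_force: [-0.5, 0.1, 0.6]
opening: 0.527
grasp_force: 0.0
```

Call:
jog_arm(series=[[[0, 0, 0, 0, 0, 0, 10], [0, 0, 0, 0, 0, 0, 10], [0, 0, 0, 0, 0, 0, 10], [0, 0, 0, 0, 0, 0, 10], [0, 0, 0, 0, 0, 0, 10], [0, 0, 0, 0, 0, 0, 10], [0, 0, 0, 0, 0, 0, 10], [0, 0, 0, 0, 0, 0, 10], [0, 0, 0, 0, 0, 0, 10], [0, 0, 0, 0, 0, 0, 10]]])

```text
time_s: 15.45
eef_pos: [0.5289, 0.019, 0.1011]
eef_rot: [0.0, -0.097, 0.995, -0.0]
wrist_force: [-2.1, 0.2, 5.8]
opening: 0.189
grasp_force: 61.4
```

```bash
python3 - <<'E'
from h import *
state()
p=np.array([-.061,.110]);prev=None
for th in np.linspace(0,2.6,14):
    q=p+.085*np.array([np.cos(th),np.sin(th)])
    if prev is not None: print("%.2f tx %.1f tz %.1f"%(th,-(q-prev)[0]*1e3,-(q-prev)[1]*1e3))
    prev=q
E
```

```text
t 15.45 tcp [0.5289 0.019  0.1011] winder [0.0242 0.0551 0.1011] F [-2.0516  0.1898  5.8154] open 0.1891908987704488 grip 61.421263217926025
tool axes in winder (cols)
 [[-1.     -0.0003  0.0002]
 [-0.0003  1.     -0.0001]
 [-0.0002 -0.0001 -1.    ]] q [-0.1885  0.2384  1.8264 -0.      1.0765 -1.9545]
0.20 tx 1.7 tz -16.9
0.40 tx 5.0 tz -16.2
0.60 tx 8.1 tz -14.9
0.80 tx 10.9 tz -13.0
1.00 tx 13.3 tz -10.5
1.20 tx 15.1 tz -7.7
1.40 tx 16.4 tz -4.5
1.60 tx 16.9 tz -1.2
1.80 tx 16.8 tz 2.2
2.00 tx 16.1 tz 5.5
2.20 tx 14.7 tz 8.6
2.40 tx 12.7 tz 11.3
2.60 tx 10.2 tz 13.6
```

Call:
jog_arm(series=[[[0.4, 0, -8.5, 0, 0, 0, 10], [1.3, 0, -8.4, 0, 0, 0, 10], [2.1, 0, -8.2, 0, 0, 0, 10], [2.9, 0, -8, 0, 0, 0, 10], [3.7, 0, -7.6, 0, 0, 0, 10], [4.4, 0, -7.2, 0, 0, 0, 10], [0, 0, 0, 0, 0, 0, 10], [0, 0, 0, 0, 0, 0, 10], [0, 0, 0, 0, 0, 0, 10], [0, 0, 0, 0, 0, 0, 10]]])

```text
time_s: 16.45
eef_pos: [0.5122, 0.0159, 0.148]
eef_rot: [-0.002, -0.097, 0.995, 0.0]
wrist_force: [-4.6, -3.2, -6.5]
opening: 0.194
grasp_force: 59.5
```

```bash
python3 - <<'E'
from h import *;from bench import ctrl
o,M=state()
c=ctrl.camera("wrist");f=c["frame"];cv2.imwrite("pics/w5.png",f)
E
```

```text
t 16.45 tcp [0.5122 0.0159 0.148 ] winder [0.0071 0.0553 0.148 ] F [-4.5945 -3.1502 -6.5296] open 0.194135021339462 grip 59.50589060783386
tool axes in winder (cols)
 [[-1.     -0.0002 -0.0045]
 [-0.0002  1.      0.0005]
 [ 0.0045  0.0005 -1.    ]] q [-0.2001  0.1384  1.8356 -0.0014  1.1719 -1.9656]
```

View pics/w5.png

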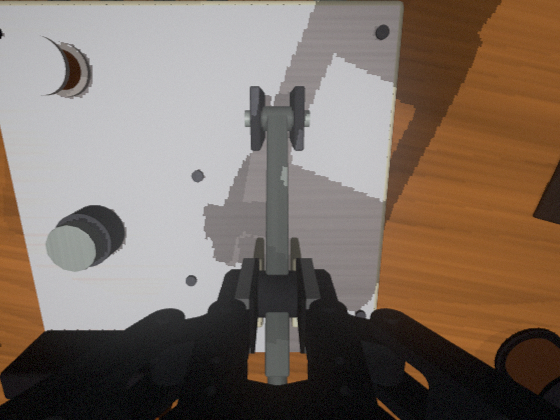

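The catch follows: the disc sits between the pads at (277,295). Continuing round the hinge.

Call:
jog_arm(series=[[[4.5, 0, -6.8, 0, 0, 0, 10], [5.6, 0, -6.3, 0, 0, 0, 10], [6.4, 0, -5.6, 0, 0, 0, 10], [6.9, 0, -4.9, 0, 0, 0, 10], [7.3, 0, -4.2, 0, 0, 0, 10], [7.8, 0, -3.5, 0, 0, 0, 10], [8, 0, -2.7, 0, 0, 0, 10], [8.4, 0, -1.8, 0, 0, 0, 10], [8.5, 0, -1, 0, 0, 0, 10], [8.5, 0, -0.2, 0, 0, 0, 10]]])

```text
time_s: 17.5
eef_pos: [0.4446, 0.0023, 0.1872]
eef_rot: [0.002, -0.097, 0.995, -0.0]
wrist_force: [1.2, 0.8, -1.0]
opening: 0.169
grasp_force: 58.5
```

```bash
python3 - <<'E'
from h import *
o,M=state()
E
```

```text
t 17.5 tcp [0.4446 0.0023 0.1872] winder [-0.0618  0.055   0.1872] F [ 1.2045  0.8373 -0.9552] open 0.16861786157283937 grip 58.463414311409
tool axes in winder (cols)
 [[-1.     -0.0001  0.0039]
 [-0.0001  1.     -0.0005]
 [-0.0039 -0.0005 -1.    ]] q [-0.2639 -0.0764  1.9698  0.0013  1.2444 -2.0303]
```

Call:
jog_arm(series=[[[8.5, 0, 0.6, 0, 0, 0, 10], [8.4, 0, 1.5, 0, 0, 0, 10], [8.2, 0, 2.4, 0, 0, 0, 10], [8, 0, 3.2, 0, 0, 0, 10], [7.6, 0, 4, 0, 0, 0, 10], [7.1, 0, 4.6, 0, 0, 0, 10], [6.6, 0, 5.3, 0, 0, 0, 10], [6, 0, 5.9, 0, 0, 0, 10], [0, 0, 0, 0, 0, 0, 10], [0, 0, 0, 0, 0, 0, 10]]])

```text
time_s: 18.5
eef_pos: [0.3845, -0.0096, 0.1581]
eef_rot: [-0.0, -0.097, 0.995, 0.0]
wrist_force: [-0.1, 0.1, -0.1]
opening: 0.121
grasp_force: 0.0
```

```bash
python3 - <<'E'
from h import *;from bench import ctrl
o,M=state()
a=ctrl.camera("wrist");b=ctrl.camera("side");
cv2.imwrite("pics/m1.png",np.hstack([cv2.resize(a["frame"],(400,300)),cv2.resize(b["frame"][100:330,130:430],(400,300))]))
E
```

```text
t 18.5 tcp [ 0.3845 -0.0096  0.1581] winder [-0.1231  0.055   0.1581] F [-0.129   0.0833 -0.067 ] open 0.12086621076706035 grip 0.0
tool axes in winder (cols)
 [[-1.      0.0001 -0.0001]
 [ 0.0001  1.      0.0001]
 [ 0.0001  0.0001 -1.    ]] q [-0.3362 -0.1881  2.1314  0.0001  1.1984 -2.1019]
```

View pics/m1.png

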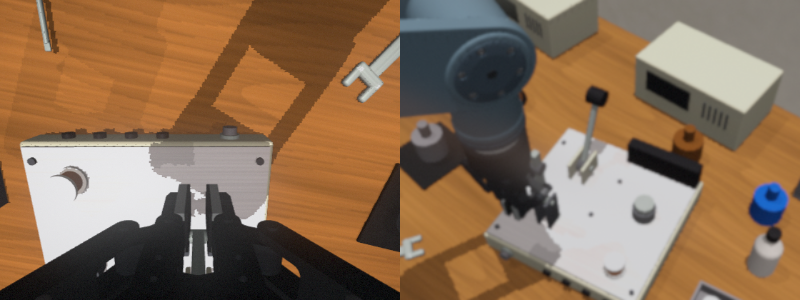

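The pads have come off the disc, but the catch no longer blocks the lever cheeks in the side view (crop 583,165). I'll find where the bar is from the clouds.

```bash
python3 - <<'E'
from h import *;from bench import ctrl
for n in("side","top","wrist"):
    p=tow(cloud(ctrl.camera(n)));x,y,z=p[...,0],p[...,1],p[...,2]
    for nm,x0,x1 in(("front",-.2,-.07),("mid",-.05,.055)):
        m=(abs(y-.0555)<.012)&(x>x0)&(x<x1)&(z>.062)&(z<.24);q=p[m]
        print(n,nm,len(q))
        for a in np.arange(x0,x1,.015):
            r=q[(q[:,0]>=a)&(q[:,0]<a+.015)]
            if len(r)>3: print("  %.3f"%a,len(r),np.percentile(r[:,2],[3,50,97]))
E
```

```text
side front 302
  -0.140 214 [0.1636899  0.19506061 0.23772981]
  -0.125 6 [0.1615507  0.18907662 0.21090934]
  -0.080 82 [0.06406551 0.09510646 0.20050922]
side mid 152
  -0.050 16 [0.07478456 0.10026778 0.1180095 ]
  0.010 6 [0.06326256 0.07354125 0.08889124]
  0.025 56 [0.06313701 0.07619936 0.09075224]
  0.040 74 [0.07424808 0.08242951 0.09176453]
top front 4
  -0.080 4 [0.11489041 0.1164292  0.19095313]
top mid 104
  -0.050 15 [0.07008972 0.11643481 0.11896849]
  0.025 22 [0.07120038 0.0888373  0.09128357]
  0.040 67 [0.0726602  0.08023679 0.09081949]
wrist front 7834
  -0.155 260 [0.22717433 0.23420393 0.23973634]
  -0.140 6578 [0.16836452 0.21858601 0.23947645]
  -0.125 987 [0.16607156 0.19721046 0.21209264]
  -0.080 9 [0.06300954 0.06603727 0.06668974]
wrist mid 91
  -0.050 82 [0.07248447 0.11880764 0.1198663 ]
  0.010 6 [0.06211379 0.06280814 0.06369299]
```

The bar stands just past vertical at x≈-0.08, z up to 0.20, leaning forward against the back of the gripper. If I draw the gripper forward and then up, it can fall over.

Call:
jog_arm(series=[[[5, 0, 0, 0, 0, 0, 10], [10, 0, 0, 0, 0, 0, 10], [10, 0, 0, 0, 0, 0, 10], [10, 0, 0, 0, 0, 0, 10], [10, 0, 0, 0, 0, 0, 10], [0, 0, -10, 0, 0, 0, 10], [0, 0, -20, 0, 0, 0, 10], [0, 0, -30, 0, 0, 0, 10], [0, 0, -30, 0, 0, 0, 10], [0, 0, -30, 0, 0, 0, 10]]])

```text
time_s: 19.75
eef_pos: [0.3404, -0.0183, 0.2804]
eef_rot: [0.001, -0.097, 0.995, -0.0]
wrist_force: [-0.4, -0.4, -0.6]
opening: 0.117
grasp_force: 0.0
```

```bash
python3 - <<'E'
from h import *;from bench import ctrl
state()
for n in("side","top","wrist"):
    p=tow(cloud(ctrl.camera(n)));x,y,z=p[...,0],p[...,1],p[...,2]
    m=(abs(y-.0555)<.012)&(x>-.22)&(x<.055)&(z>.095)&(z<.22);q=p[m]
    print(n,len(q))
    for a in np.arange(-.22,.05,.015):
        r=q[(q[:,0]>=a)&(q[:,0]<a+.015)]
        if len(r)>3: print("  %.3f"%a,len(r),np.percentile(r[:,2],[3,50,97]))
E
```

```text
t 19.75 tcp [ 0.3404 -0.0183  0.2804] winder [-0.168   0.055   0.2804] F [-0.3591 -0.3962 -0.5514] open 0.11651188587173365 grip 0.0
tool axes in winder (cols)
 [[-1.      0.      0.0013]
 [ 0.      1.     -0.0007]
 [-0.0013 -0.0007 -1.    ]] q [-0.4066 -0.4503  2.0662  0.0001  1.5242 -2.1723]
side 388
  -0.085 63 [0.0968 0.1173 0.2011]
  -0.070 305 [0.1046 0.1632 0.2169]
  -0.055 19 [0.1055 0.1178 0.2003]
top 114
  -0.085 4 [0.114  0.117  0.1918]
  -0.070 58 [0.1138 0.201  0.2144]
  -0.055 52 [0.1016 0.1242 0.2027]
wrist 1422
  -0.085 299 [0.0993 0.1961 0.2021]
  -0.070 1073 [0.1125 0.1742 0.2178]
  -0.055 50 [0.1053 0.1189 0.2012]
```

The catch is standing almost upright by itself, so I'll go over it, come down behind it with closed fingers and push it over.

Call:
jog_arm(series=[[[-20, 0, 0, 0, 0, 0, 0], [-35, 0, 0, 0, 0, 0, 0], [-40, 0, 0, 0, 0, 0, 0], [-40, 0, 0, 0, 0, 0, 0], [-33, 0, 0, 0, 0, 0, 0], [0, 0, 15, 0, 0, 0, 0], [0, 0, 30, 0, 0, 0, 0], [0, 0, 30, 0, 0, 0, 0], [0, 0, 25, 0, 0, 0, 0], [0, 0, 10, 0, 0, 0, 0]]])

```text
time_s: 20.9
eef_pos: [0.5027, 0.0148, 0.1646]
eef_rot: [-0.003, -0.097, 0.995, 0.001]
wrist_force: [0.9, -0.5, 0.5]
opening: -0.001
grasp_force: 0.0
```

Call:
jog_arm(series=[[[5, 0, 0, 0, 0, 0, 0], [10, 0, 0, 0, 0, 0, 0], [10, 0, 0, 0, 0, 0, 0], [10, 0, 0, 0, 0, 0, 0], [12, 0, 0, 0, 0, 0, 0], [12, 0, 0, 0, 0, 0, 0], [12, 0, 0, 0, 0, 0, 0], [12, 0, 0, 0, 0, 0, 0], [12, 0, 0, 0, 0, 0, 0], [12, 0, 0, 0, 0, 0, 0]]])

```text
time_s: 21.9
eef_pos: [0.3991, -0.0065, 0.1681]
eef_rot: [-0.0, -0.097, 0.995, -0.0]
wrist_force: [-0.4, -0.5, 0.5]
opening: -0.002
grasp_force: 0.0
```

```bash
cat > look.py <<'E'
from h import *;from bench import ctrl
state()
for n in("side","top","wrist"):
    p=tow(cloud(ctrl.camera(n)));x,y,z=p[...,0],p[...,1],p[...,2]
    m=(abs(y-.0555)<.012)&(x>-.22)&(x<.055)&(z>.095)&(z<.22);q=p[m]
    print(n,len(q))
    for a in np.arange(-.22,.05,.015):
        r=q[(q[:,0]>=a)&(q[:,0]<a+.015)]
        if len(r)>3: print("  %.3f"%a,len(r),np.percentile(r[:,2],[3,50,97]))
E
python3 look.py
```

```text
t 21.9 tcp [ 0.3991 -0.0065  0.1681] winder [-0.1081  0.0552  0.1681] F [-0.352  -0.4599  0.523 ] open -0.0015743745378963864 grip 0.0
tool axes in winder (cols)
 [[-1.     -0.0001 -0.0001]
 [-0.0001  1.     -0.    ]
 [ 0.0001 -0.     -1.    ]] q [-0.3159 -0.1638  2.0889 -0.      1.2165 -2.0818]
side 670
  -0.175 67 [0.132  0.141  0.1447]
  -0.160 80 [0.1272 0.1383 0.142 ]
  -0.145 72 [0.1251 0.1381 0.1414]
  -0.130 163 [0.1244 0.1879 0.2182]
  -0.115 71 [0.1183 0.1286 0.2179]
  -0.100 46 [0.1161 0.123  0.1267]
  -0.085 72 [0.0979 0.1182 0.1229]
  -0.070 76 [0.0995 0.1168 0.1194]
  -0.055 22 [0.0992 0.1125 0.1197]
top 161
  -0.100 22 [0.1191 0.1224 0.1258]
  -0.085 40 [0.115  0.1189 0.1231]
  -0.070 74 [0.1118 0.1159 0.1207]
  -0.055 25 [0.1018 0.116  0.1187]
wrist 7974
  -0.190 36 [0.1339 0.1357 0.1378]
  -0.175 690 [0.1388 0.1432 0.1452]
  -0.160 909 [0.1342 0.14   0.142 ]
  -0.145 777 [0.1339 0.1401 0.1418]
  -0.130 4038 [0.1316 0.198  0.2189]
  -0.115 1389 [0.1273 0.2066 0.2187]
  -0.100 135 [0.1261 0.2065 0.2192]
```

The catch is over at its front stop, with its end at x -0.176, z 0.14 (about 2.9 rad). Next is the lever grip.

Call:
jog_arm(series=[[[0, 0, -25, 0, 0, 0, 60], [0, 0, -40, 0, 0, 0, 60], [0, 0, -35, 0, 0, 0, 60], [-25, 0, 0, 0, 0, 0, 60], [-35, 0, 0, 0, 0, 0, 60], [-40, 0, 0, 0, 0, 0, 60], [-40, 0, 0, 0, 0, 0, 60], [-40, 0, 0, 0, 0, 0, 60], [-25, 0, 0, 0, 0, 0, 60], [-9, 0, 0, 0, 0, 0, 60]]])

```text
time_s: 23.05
eef_pos: [0.6121, 0.0356, 0.2672]
eef_rot: [-0.0, -0.098, 0.995, 0.0]
wrist_force: [-1.0, 0.0, -0.7]
opening: 0.699
grasp_force: 0.0
```

Call:
jog_arm(series=[[[0, 0, 0, 0, 0, 0, 60], [0, 0, 0, 0, 0, 0, 60], [0, 0, 0, 0, 0, 0, 60], [0, 0, 0, 0, 0, 0, 60], [0, 0, 0, 0, 0, 0, 60], [0, 0, 0, 0, 0, 0, 60], [0, 0, 0, 0, 0, 0, 60], [0, 0, 0, 0, 0, 0, 60], [0, 0, 0, 0, 0, 0, 60], [0, 0, 0, 0, 0, 0, 60]]])

```text
time_s: 24.05
eef_pos: [0.6101, 0.0351, 0.2681]
eef_rot: [-0.0, -0.097, 0.995, 0.0]
wrist_force: [-0.7, 0.1, 0.1]
opening: 0.705
grasp_force: 0.0
```

```bash
python3 - <<'E'
from h import *;from bench import ctrl
delta(w2world(O,YAW,[.1065,.0555,.169]))
for n in("wrist","top"):
    p=tow(cloud(ctrl.camera(n)));x,y,z=p[...,0],p[...,1],p[...,2]
    q=p[(abs(y-.055)<.025)&(x>.08)&(x<.13)&(z>.175)&(z<.21)];print(n,len(q),np.percentile(q,[1,50,99],axis=0) if len(q) else "")
E
```

```text
t 24.05 tcp [0.6101 0.0351 0.2681] winder [0.1069 0.0551 0.2681] F [-0.7085  0.1169  0.0686] open 0.704951392758876 grip 0.0
tool axes in winder (cols)
 [[-1.     -0.0002 -0.0001]
 [-0.0002  1.      0.    ]
 [ 0.0001  0.     -1.    ]] q [-0.1365  0.2327  1.4707 -0.      1.4384 -1.9025]
delta mm [ 0.4311  0.3543 99.1351]
wrist 1954 [[0.0914 0.0421 0.1838]
 [0.1017 0.0554 0.2006]
 [0.1193 0.0693 0.2039]]
top 0
```

Call:
jog_arm(series=[[[1, 0.5, 20, 0, 0, 0, 60], [0, 0, 25, 0, 0, 0, 60], [0, 0, 25, 0, 0, 0, 60], [0, 0, 15, 0, 0, 0, 60], [0, 0, 8, 0, 0, 0, 60], [0, 0, 5, 0, 0, 0, 60], [0, 0, 0, 0, 0, 0, 60], [0, 0, 0, 0, 0, 0, 60], [0, 0, 0, 0, 0, 0, 60], [0, 0, 0, 0, 0, 0, 60]]])

```text
time_s: 25.15
eef_pos: [0.6095, 0.0354, 0.171]
eef_rot: [0.001, -0.097, 0.995, -0.0]
wrist_force: [-0.1, 0.6, 0.5]
opening: 0.698
grasp_force: 0.0
```

Call:
jog_arm(series=[[[0, 0, 0, 0, 0, 0, 15], [0, 0, 0, 0, 0, 0, 15], [0, 0, 0, 0, 0, 0, 15], [0, 0, 0, 0, 0, 0, 15], [0, 0, 0, 0, 0, 0, 15], [0, 0, 0, 0, 0, 0, 15], [0, 0, 0, 0, 0, 0, 15], [0, 0, 0, 0, 0, 0, 15], [0, 0, 0, 0, 0, 0, 15], [0, 0, 0, 0, 0, 0, 15]]])

```text
time_s: 26.15
eef_pos: [0.6094, 0.0351, 0.1705]
eef_rot: [0.0, -0.097, 0.995, -0.0]
wrist_force: [0.1, -4.5, 5.7]
opening: 0.316
grasp_force: 60.7
```

```bash
python3 - <<'E'
from h import *
state()
t=np.linspace(.45,-.5,20);q=130*np.stack([np.sin(t),np.cos(t)],1);d=-np.diff(q,axis=0)
for a,r in zip(t[1:],d): print("%.2f %.1f %.1f"%(a,*r))
E
```

```text
t 26.15 tcp [0.6094 0.0351 0.1705] winder [0.1062 0.0553 0.1705] F [ 0.1066 -4.4918  5.6687] open 0.3161655575966224 grip 60.662816762924194
tool axes in winder (cols)
 [[-1.     -0.0001  0.0006]
 [-0.0001  1.     -0.0007]
 [-0.0006 -0.0007 -1.    ]] q [-0.1365  0.3154  1.5701 -0.0005  1.2553 -1.9022]
0.40 5.9 -2.7
0.35 6.0 -2.4
0.30 6.2 -2.1
0.25 6.3 -1.8
0.20 6.3 -1.5
0.15 6.4 -1.1
0.10 6.4 -0.8
0.05 6.5 -0.5
0.00 6.5 -0.2
-0.05 6.5 0.2
-0.10 6.5 0.5
-0.15 6.4 0.8
-0.20 6.4 1.1
-0.25 6.3 1.5
-0.30 6.3 1.8
-0.35 6.2 2.1
-0.40 6.0 2.4
-0.45 5.9 2.7
-0.50 5.8 3.0
```

The grip is held at 60.7 N, so I'll pull along the arc.

Call:
jog_arm(series=[[[5.9, 0, -2.7, 0, 0, 0, 15], [6, 0, -2.4, 0, 0, 0, 15], [6.2, 0, -2.1, 0, 0, 0, 15], [6.3, 0, -1.8, 0, 0, 0, 15], [6.3, 0, -1.5, 0, 0, 0, 15], [6.4, 0, -1.1, 0, 0, 0, 15], [6.4, 0, -0.8, 0, 0, 0, 15], [6.5, 0, -0.5, 0, 0, 0, 15], [6.5, 0, -0.2, 0, 0, 0, 15], [0, 0, 0, 0, 0, 0, 15]]])

```text
time_s: 27.15
eef_pos: [0.5549, 0.0243, 0.1833]
eef_rot: [0.002, -0.097, 0.995, -0.0]
wrist_force: [6.3, -3.4, -2.5]
opening: 0.321
grasp_force: 59.3
```

Call:
jog_arm(series=[[[6.5, 0, 0.2, 0, 0, 0, 15], [6.5, 0, 0.5, 0, 0, 0, 15], [6.4, 0, 0.8, 0, 0, 0, 15], [6.4, 0, 1.1, 0, 0, 0, 15], [6.3, 0, 1.5, 0, 0, 0, 15], [6.3, 0, 1.8, 0, 0, 0, 15], [0, 0, 0, 0, 0, 0, 15], [0, 0, 0, 0, 0, 0, 15], [0, 0, 0, 0, 0, 0, 15], [0, 0, 0, 0, 0, 0, 15]]])

```text
time_s: 28.15
eef_pos: [0.5187, 0.0171, 0.1789]
eef_rot: [0.003, -0.097, 0.995, -0.0]
wrist_force: [7.0, -1.5, 3.7]
opening: 0.317
grasp_force: 59.6
```

```bash
cat >l2.py <<'E'
from h import *;from bench import ctrl
state()
for n in("wrist","side"):
    c=ctrl.camera(n);p=tow(cloud(c));x,y,z=p[...,0],p[...,1],p[...,2]
    q=p[(abs(y-.0555)<.0065)&(x>-.06)&(x<.12)&(z>.1)&(z<.165)]
    if len(q)>20:
        f=np.polyfit(q[:,2],q[:,0],1);print(n,len(q),"stem slope angle",np.arctan(f[0]),"x range",np.percentile(q[:,0],[2,98]))
E
python3 l2.py
```

```text
t 28.15 tcp [0.5187 0.0171 0.1789] winder [0.0138 0.0552 0.1789] F [ 6.9979 -1.5     3.7076] open 0.3171664498563742 grip 59.646214842796326
tool axes in winder (cols)
 [[-1.     -0.      0.0069]
 [-0.      1.     -0.0014]
 [-0.0069 -0.0014 -1.    ]] q [-0.1969  0.1056  1.8035  0.0015  1.2256 -1.9632]
wrist 677 stem slope angle 0.8794558688696446 x range [-0.0596  0.0385]
side 67 stem slope angle 0.34811696482090554 x range [-0.0598  0.0442]
```

Call:
jog_arm(series=[[[6.2, 0, 2.1, 0, 0, 0, 15], [6, 0, 2.4, 0, 0, 0, 15], [5.9, 0, 2.7, 0, 0, 0, 15], [4, 0, 1.8, 0, 0, 0, 15], [2, 0, 1, 0, 0, 0, 15], [0, 0, 0, 0, 0, 0, 15], [0, 0, 0, 0, 0, 0, 15], [0, 0, 0, 0, 0, 0, 15], [0, 0, 0, 0, 0, 0, 15], [0, 0, 0, 0, 0, 0, 15]]])

```text
time_s: 29.25
eef_pos: [0.4957, 0.0125, 0.1699]
eef_rot: [0.004, -0.097, 0.995, -0.0]
wrist_force: [5.6, -0.9, 9.5]
opening: 0.314
grasp_force: 62.0
```

```bash
python3 -c "from h import *;state()"
```

```text
t 29.25 tcp [0.4957 0.0125 0.1699] winder [-0.0097  0.0551  0.1699] F [ 5.5711 -0.8864  9.4592] open 0.3138060168134081 grip 61.9856858253479
tool axes in winder (cols)
 [[-1.     -0.0003  0.0085]
 [-0.0003  1.     -0.0018]
 [-0.0085 -0.0018 -1.    ]] q [-0.2158  0.0637  1.8687  0.0019  1.2007 -1.9826]
```

Call:
jog_arm(series=[[[2, 0, 1, 0, 0, 0, 15], [2, 0, 1, 0, 0, 0, 15], [0, 0, 0, 0, 0, 0, 15], [0, 0, 0, 0, 0, 0, 15], [0, 0, 0, 0, 0, 0, 15], [0, 0, 0, 0, 0, 0, 15], [0, 0, 0, 0, 0, 0, 15], [0, 0, 0, 0, 0, 0, 15], [0, 0, 0, 0, 0, 0, 15], [0, 0, 0, 0, 0, 0, 15]]])

```text
time_s: 30.25
eef_pos: [0.492, 0.0117, 0.1679]
eef_rot: [0.004, -0.098, 0.995, -0.0]
wrist_force: [5.9, -0.5, 10.1]
opening: 0.318
grasp_force: 62.3
```

```bash
python3 -c "from h import *;state()"
```

```text
t 30.25 tcp [0.492  0.0117 0.1679] winder [-0.0135  0.0551  0.1679] F [ 5.9138 -0.4583 10.0764] open 0.3183677186912439 grip 62.25912094116211
tool axes in winder (cols)
 [[-1.     -0.0003  0.0088]
 [-0.0003  1.     -0.0018]
 [-0.0088 -0.0018 -1.    ]] q [-0.2191  0.0573  1.8798  0.002   1.1957 -1.9859]
```

Call:
jog_arm(series=[[[2, 0, 1, 0, 0, 0, 15], [2, 0, 1, 0, 0, 0, 15], [2, 0, 1, 0, 0, 0, 15], [0, 0, 0, 0, 0, 0, 15], [0, 0, 0, 0, 0, 0, 15], [0, 0, 0, 0, 0, 0, 15], [0, 0, 0, 0, 0, 0, 15], [0, 0, 0, 0, 0, 0, 15], [0, 0, 0, 0, 0, 0, 15], [0, 0, 0, 0, 0, 0, 15]]])

```text
time_s: 31.25
eef_pos: [0.4867, 0.0107, 0.165]
eef_rot: [0.005, -0.097, 0.995, -0.0]
wrist_force: [8.2, 0.3, 9.2]
opening: 0.321
grasp_force: 62.4
```

```bash
python3 - <<'E'
from h import *;from bench import ctrl
state()
ims=[]
for n in("wrist","side"):
    c=ctrl.camera(n);p=tow(cloud(c));x,y,z=p[...,0],p[...,1],p[...,2]
    f=c["frame"];ims.append(cv2.resize(f if n=="wrist" else f[100:310,130:410],(400,300)))
    for z0 in np.arange(.07,.21,.01):
        q=p[(abs(y-.0555)<.007)&(x>-.045)&(x<.07)&(z>z0)&(z<z0+.01)]
        if len(q)>3:print(n,"%.2f"%z0,len(q),np.percentile(q[:,0],[5,50,95]))
cv2.imwrite("pics/m2.png",np.hstack(ims))
E
```

```text
t 31.25 tcp [0.4867 0.0107 0.165 ] winder [-0.0189  0.0551  0.165 ] F [8.2473 0.2957 9.1776] open 0.32144009872251567 grip 62.36941695213318
tool axes in winder (cols)
 [[-0.9999 -0.0002  0.0104]
 [-0.0003  1.     -0.0019]
 [-0.0104 -0.0019 -0.9999]] q [-0.2241  0.0479  1.8961  0.0027  1.1873 -1.9912]
wrist 0.07 138 [0.037  0.0381 0.0394]
wrist 0.18 310 [-0.0224 -0.0217 -0.0207]
wrist 0.19 1132 [-0.0217 -0.0193 -0.015 ]
wrist 0.20 1560 [-0.0158 -0.0095  0.0001]
side 0.07 17 [0.0378 0.0397 0.0577]
side 0.08 18 [0.0373 0.049  0.0547]
side 0.09 9 [0.0335 0.0365 0.0422]
side 0.10 10 [0.0271 0.0311 0.0367]
side 0.11 11 [0.0225 0.0273 0.0336]
side 0.12 7 [0.0198 0.0222 0.0284]
side 0.18 13 [-0.0223 -0.0214 -0.0204]
side 0.19 25 [-0.0217 -0.0195 -0.0162]
```

View pics/m2.png

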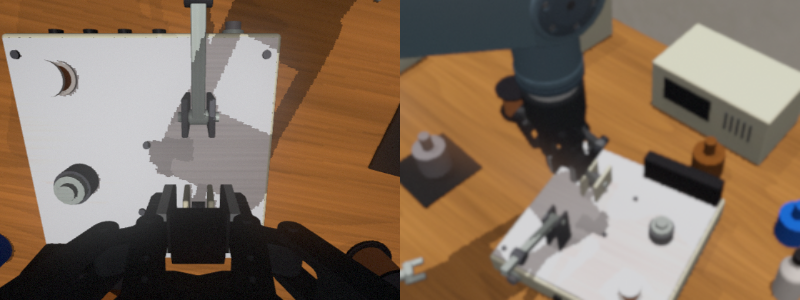

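The side view shows the cap on the mat at crop (430,160), the catch lying to the front, and the lever in the gripper. The grip's front face is at x -0.022, so its centre is at about -0.0075, and the stem angle is about -0.445. That is the lever at its stop. I'll hold one second to check for drift.

Call:
jog_arm(series=[[[0, 0, 0, 0, 0, 0, 15], [0, 0, 0, 0, 0, 0, 15], [0, 0, 0, 0, 0, 0, 15], [0, 0, 0, 0, 0, 0, 15], [0, 0, 0, 0, 0, 0, 15], [0, 0, 0, 0, 0, 0, 15], [0, 0, 0, 0, 0, 0, 15], [0, 0, 0, 0, 0, 0, 15], [0, 0, 0, 0, 0, 0, 15], [0, 0, 0, 0, 0, 0, 15]]])

```text
time_s: 32.35
eef_pos: [0.4867, 0.0107, 0.165]
eef_rot: [0.005, -0.097, 0.995, -0.0]
wrist_force: [7.7, 1.0, 9.1]
opening: 0.322
grasp_force: 62.4
```

```bash
python3 - <<'E'
from h import *;from bench import ctrl
state()
c=ctrl.camera("wrist");p=tow(cloud(c));x,y,z=p[...,0],p[...,1],p[...,2]
for z0 in (.18,.19,.2):
    q=p[(abs(y-.0555)<.007)&(x>-.045)&(x<.07)&(z>z0)&(z<z0+.01)]
    if len(q)>3:print("%.2f"%z0,len(q),np.percentile(q[:,0],[5,50,95]))
c=ctrl.camera("top");p=cloud(c);x,y,z=p[...,0],p[...,1],p[...,2]
for nm,x0,y0,a,b in(("cap",.434,.3,.03,.1),("spool",.62,.31,.05,.08),("bob",.446,-.133,.07,.1)):
    q=p[(abs(x-x0)<.06)&(abs(y-y0)<.06)&(z>a)&(z<b)];print(nm,len(q),np.median(q,0) if len(q) else "")
E
```

```text
t 32.35 tcp [0.4867 0.0107 0.165 ] winder [-0.0188  0.0551  0.165 ] F [7.7214 0.9954 9.0788] open 0.3218767655509933 grip 62.36998915672302
tool axes in winder (cols)
 [[-0.9999 -0.0002  0.0104]
 [-0.0002  1.     -0.0019]
 [-0.0104 -0.0019 -0.9999]] q [-0.2241  0.048   1.8961  0.0027  1.1873 -1.9911]
0.18 311 [-0.0224 -0.0216 -0.0208]
0.19 1147 [-0.0217 -0.0192 -0.0145]
0.20 1546 [-0.0157 -0.0096 -0.0001]
cap 538 [0.439  0.2934 0.0543]
spool 696 [0.6253 0.2898 0.0592]
bob 168 [ 0.4458 -0.1366  0.0773]
```

It is stable: no drift, the load exceeds the spring force, and the cap and bystanders are in place. Handing in.

```bash
python3 -c "
from bench import ctrl
print(ctrl.hand_in())"
```

```text
the job is handed in; nothing more can be done
None
```

I handed the job in at about 32 s: the cap stands open side down on the mat, the catch is flipped over to its front stop, and the lever is gripped and held at its front stop. The cap, bobbin and spool checked in place; the oil bottle I only saw standing undisturbed in the pictures. The catch slipped from the pads near vertical and I pushed it over with closed fingers.

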